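# Fill the pencil tin at the telescopic eraser chute

### The job

Stand the open pencil tin in the seat at the tip of the filling station's telescopic arm and let go of it. Then squeeze the button on the arm's upright grip and, keeping it squeezed, pull the arm out past its first stop to the second stop, so that the tin comes under the chute and all three erasers slide into it. Finish while still gripping and holding the arm there with the button squeezed, with the other goods on the table left where they are.

Things in the scene. Friction and masses are not known exactly. Their poses are not given: they have to be found in the camera images.
- tin: open-topped rectangular steel pencil tin, loose, 110 long (its x) x 64 wide (its y) x 64 mm high, walls and floor 3 mm, about 130 g; origin at the centre of its underside. It stands upright anywhere among the other goods; a half turn makes no difference.
- seat (a point): seat for the tin at the telescopic arm's tip: middle of the floor (28 mm above the table) of a shallow pocket, 118 along x, 72 along y, rim 8 mm high; the tin fits with 4 mm all round, long side along x. Axes: y = the way the arm pulls out, from grip past seat to chute; x away from the robot, z up. The arm's tube (16 mm thick, top 30 mm above the table) meets the seat's -y side at its middle
- pull_arm: the telescopic arm with its upright black grip, 130 mm from the seat's centre (-y side): block 26 x 26 mm, 78 mm tall, top 92 mm above the table. Origin on the grip's axis at table height, axes as the seat's. Its -x face (towards the robot) carries the grey button. In front of it a toothed rail, 16 to 38 mm from the grip's axis, lies low, top 21 mm above the table
- button_height (a point): point on the grip's axis at the button's height, 68 mm above the table; axes as the seat's. The grey button, 20 wide x 22 mm high, stands 6 mm proud of the -x face. Fingers closing along x here, one on the button and one on the opposite face (32 mm apart, 26 once squeezed), press it in
- reach_arm (a joint): how far the arm is pulled out along +y, m: 0 = home, 0.07 = first stop, 0.14 = second stop, also the solid end of travel. A return spring pulls it home with 3.5 to 5 N. With the button out, a latch locks it at home and at both stops (1 mm play); with the button squeezed it slides freely, also past the first stop. Seat and grip move with it
- squeeze_button (a joint): how far the button on the grip is pressed in, m: 0 = out, 0.006 = fully in (flush); needs 2.5 to 5.5 N; the latch frees the arm above 0.0045
- chute_lip (a point): middle of the lower edge of the aluminium chute's floor, 105 mm above the table, 140 mm beyond the seat's centre along y when the arm is home, 30 mm further in x. The chute is 40 mm wide outside and rises along x at 38 degrees to 265 mm above the table. A gate in it holds the erasers; a wedge on the arm raises it over the last 24 mm before the second stop
- eraser1: white eraser 40 x 26 x 14 mm, about 22 g, lowest of three lying end to end in the chute behind its gate; origin at the centre of its underside. Once the gate is up, all slide into the tin within about 1.5 s
- eraser2: the middle eraser, like eraser1
- eraser3: the uppermost eraser, like eraser1
- tape_roll: bystander: roll of clear tape, 56 mm across, 22 mm high; origin at its underside
- crayon_box: bystander: white carton 95 x 65 x 22 mm; origin at its underside
- chalk_box: bystander: white carton 75 x 50 x 30 mm in front of the station; origin at its underside
- ruler: bystander: wooden ruler 150 x 28 x 4 mm in front of the station; origin at its underside
- glue_stick: bystander: upright glue stick 28 mm across, 90 mm high; origin at its underside
- pencil_cup: bystander: round plastic cup 72 mm across, 90 mm high, left of and behind the station; origin at its underside

How it is judged:
By the outcome, as a careful person would: the job done as asked, in the order asked, and still so for the second after the job is handed in, while the arm keeps its last pose, push and grip.
It also fails if it takes over 59 s, if anything falls off the work surface, if the arm or the gripper's body presses on something with over 40 N, if the wrist force passes 120 N, or if a joint passes its speed limit or range.

### The arm

A 6-joint arm with a two-finger parallel gripper is mounted at the origin on the work surface. World frame = base frame: x ahead of the robot, y to its left, z up, the work surface at z = 0. Lengths are in m, angles in degrees, forces in N, time in s.
With the tool pointing down it reaches from about 0.25 to 0.725 m from the base axis. Payload 9.7 kg.
Tool frame: the origin (TCP) lies at the very end of the fingers, on their centre line; the grasp point (between the pads) lies 19 mm behind it; z points along the fingers, y is the direction in which the jaws open and shut (so a half turn about z gives the same grasp; the last joint's range is limited). The gripper opens to 85 mm and grips with 20 to 120 N. Pads are 22 mm wide; open, the fingers measure 114 mm over their backs; the gripper's body (76 mm by 85 mm) begins 54 mm behind the grasp point. The pads swing forward as they close: fully open they stand 13 mm farther back than shut.
Start: joints at [-71.219, 4.979, 10.078, 95.1, 0, 90], TCP at [0.177, -0.521, 0.231] pointing down, gripper open.
Joint ranges: [-179.16, 179.16], [-48.56, 103.87], [-65.8, 70.77], [-126.05, 130.52], [-82.76, 87.17], [-180, 180]. Speed limits (degrees/s): [127.2, 127.2, 147.25, 180, 180, 180].

### API

Orientations are given as [roll, pitch, yaw] about the fixed x, y, z axes, in that order (R = Rz(yaw) Ry(pitch) Rx(roll)).
In Python, from workcell import bot gives the robot as it stands.
- The arm moves only by the shell command python3 -m pendant 'ROWS' [FORCE]. ROWS is JSON, a list that holds one entry, the list of rows, each a list of 7 numbers: the shift along the tool's x, y, z in cm, then the turn, a rotation vector about the tool's x, y, z in rad, then the opening in per cent of the stroke, from 0 (shut) to 100 (fully open). In form: [[[dx, dy, dz, ax, ay, az, gripper], ...]]. A call has 1 to 5 rows; each row shifts and turns the pose as measured when the row begins, along the tool's axes as they then stand; what a row does not reach is not made up. A row lasts 1/12 s, in which the tool goes at most 41.7 mm and 7.16 degrees, less where a joint would pass 70% of its speed; a pose out of reach is approached as far as the arm can. A call with a gripper value outside its range is refused whole. The fingers move at their own pace and stop on an object; FORCE is the grip in N (left out, the last holds). Time passes only in rows, so rows that do not move let the fingers close. It gives the time, the measured TCP pose, the force and the opening at its end, in the units of the state.
- bot.get_obs(): the state, without advancing time (a new reading comes with each control period).
- bot.camera(name): name is "scene" or "top" or "wrist"; returns the picture (400x640x3 uint8, red, green, blue); there is no depth.
- bot.get_calibration(name): a dict with "intrinsics" (3x3 intrinsics, pixels), "pose" (4x4, takes a point from camera to world coordinates); the wrist camera has in their place "T_tool_cam" (4x4, takes a point from camera to tool coordinates, whose origin is the TCP and whose axes are the flange's). Camera axes: x right, y down, z forward; pixel columns grow to the right and rows downward; lengths in m; the calibration is good to about 2 mm. A picture is of the moment at which its call begins: read the wrist's pose just before it. get_calibration takes no time and is no camera call.
- bot.job_done(): hands the job in, once; it reports no verdict.
Trained networks look in the newest picture that a camera, given by its name, has taken for a name from the list of things; names that differ only in an ending like _2 or _b are one class to them, and where a whole thing is asked for, a point or a joint stands for the part that bears it (a point fixed in the world has none). Each returns a list of dicts, best first, with "confidence" (0 to 1); they miss things now and then, are a little off and sometimes report something else, mostly with a low value. They report only what shows in the picture. A call takes as long as a camera call.
- bot.masks_of(camera, thing): "pixels" (400x640 bool, what is visible of it) and "extent" ([left, top, right, bottom] in pixels, round what is visible of it).
- bot.mark_of(camera, thing): "uv" ([column, row] in pixels: a listed point, or the origin of a listed thing).
The state is a dict: "time": time; "q": joint angles; "qd": joint speeds; "joint_efforts": joint torques, N m; "ee_pos": TCP position; "tcp_rot": TCP orientation; "wrist_force": force on the tool from outside, world axes, zero at the start; "torque": the same for the moment, N m; "opening": finger opening in m.
Only numpy, scipy, OpenCV 4.12 (cv2) and the standard library are available. Lean on these libraries where they do the work, as an engineer would, in place of code of your own. Each camera call takes 0.05 s, during which the arm holds its last target. There are 200 camera calls.

## Working session

There is one attempt and no reset: what is moved stays moved. The work goes in short steps, Python scripts to look and compute and a shell command to move; the robot and the scene stay as the last step left them, time stands still between calls to the robot, and variables do not carry over. Pictures are saved under pics/ and viewed, about 8 in all and at most 12, crops included, and the job is handed in when it is done.

```bash
mkdir -p pics
cat > h.py <<'E'
import numpy as np, cv2
from workcell import bot
from scipy.spatial.transform import Rotation as R
def T_tool():
    o=bot.get_obs(); T=np.eye(4); T[:3,:3]=R.from_euler('xyz',o['tcp_rot'],degrees=True).as_matrix(); T[:3,3]=o['ee_pos']; return T
def snap(cam,fn=None):
    T=T_tool(); im=bot.camera(cam); c=bot.get_calibration(cam); K=np.array(c['intrinsics'])
    P=np.array(c['pose']) if 'pose' in c else T@np.array(c['T_tool_cam'])
    if fn: cv2.imwrite('pics/'+fn,im[:,:,::-1])
    return im,K,P
def ray(uv,K,P,z):
    d=P[:3,:3]@np.linalg.solve(K,[uv[0],uv[1],1.]); o=P[:3,3]; return o+d*(z-o[2])/d[2]
def proj(p,K,P):
    q=P[:3,:3].T@(np.array(p)-P[:3,3]); q=K@q; return q[:2]/q[2]
def marks(cam,K,P,things):
    for n,z in things:
        for m in bot.mark_of(cam,n)[:2]:
            print(cam,n,round(m['confidence'],2),np.round(m['uv'],1),np.round(ray(m['uv'],K,P,z),4))
E
python3 - <<'E'
from h import *
o=bot.get_obs();print(o)
for cam in ['top','scene']:
    im,K,P=snap(cam,cam+'0.png'); print(cam,np.round(P[:3,3],3))
    marks(cam,K,P,[('tin',0),('seat',.028),('pull_arm',0),('button_height',.068),('chute_lip',.105),('tape_roll',0),('crayon_box',0),('chalk_box',0),('ruler',0),('glue_stick',0),('pencil_cup',0)])
E
```

```text
{'time': 0.0, 'q': array([-7.12196082e+01,  5.01142075e+00,  1.00324597e+01,  9.51007397e+01,
        8.87263695e-05,  8.99966723e+01]), 'qd': array([ 0.02052872, -0.04799058, -0.0860494 ,  0.10477618, -0.00689213,
       -0.04521285]), 'joint_efforts': array([-5.68423347e-04, -5.20388746e+01,  4.64803147e+01,  1.65205181e-02,
       -6.27136001e-05, -3.36587355e-06]), 'ee_pos': array([ 0.17698788, -0.52048091,  0.23056215]), 'tcp_rot': array([-1.79920299e+02, -9.33552247e-05,  1.87837194e+01]), 'wrist_force': array([-0.70667471,  0.56349475, -0.7084591 ]), 'torque': array([ 0.00853166, -0.03466446, -0.0287064 ]), 'opening': 0.08552202663364361}
top [0.476 0.05  1.07 ]
top tin 0.79 [193.  211.2] [0.5796 0.3614 0.    ]
top tin 0.36 [287.2 142.7] [0.7776 0.113  0.    ]
top seat 0.95 [336.9 207.1] [ 0.5978 -0.0263  0.028 ]
top seat 0.74 [323.5 289.4] [0.3825 0.0047 0.028 ]
top pull_arm 0.69 [381.9 212.6] [ 0.5892 -0.1516  0.    ]
top button_height 0.64 [389.3 208.2] [ 0.5938 -0.1577  0.068 ]
top chute_lip 0.74 [288.8 181. ] [0.6507 0.0996 0.105 ]
top tape_roll 0.84 [443.7 293.1] [ 0.377
[... 610 characters left out ...]
seat 0.35 [271.9 226.9] [ 0.6864 -0.0308  0.028 ]
scene pull_arm 0.66 [286.2 204.3] [ 0.5895 -0.137   0.    ]
scene button_height 0.69 [282.9 187.4] [ 0.5942 -0.1504  0.068 ]
scene chute_lip 0.6 [298.5 234.3] [0.6551 0.1025 0.105 ]
scene chute_lip 0.43 [262.  225.5] [0.7376 0.023  0.105 ]
scene tape_roll 0.69 [320.1 156.9] [ 0.3587 -0.3298  0.    ]
scene crayon_box 0.79 [391.9 281.2] [0.4462 0.301  0.    ]
scene chalk_box 0.92 [376.3 239.1] [0.3966 0.1374 0.    ]
scene ruler 0.74 [334.5 193.3] [ 0.411  -0.1162  0.    ]
scene glue_stick 0.5 [359.8 212.5] [0.3807 0.008  0.    ]
scene glue_stick 0.48 [376.9 240. ] [0.397  0.1416 0.    ]
scene pencil_cup 0.78 [321.2 334. ] [0.7137 0.3672 0.    ]
```

```bash
python3 -c "
import cv2,numpy as np
a=cv2.imread('pics/top0.png');b=cv2.imread('pics/scene0.png');cv2.imwrite('pics/both0.png',cv2.resize(np.vstack([a,b]),(480,600),interpolation=cv2.INTER_AREA))"
```

```text
(no output)
```

View pics/top0.png

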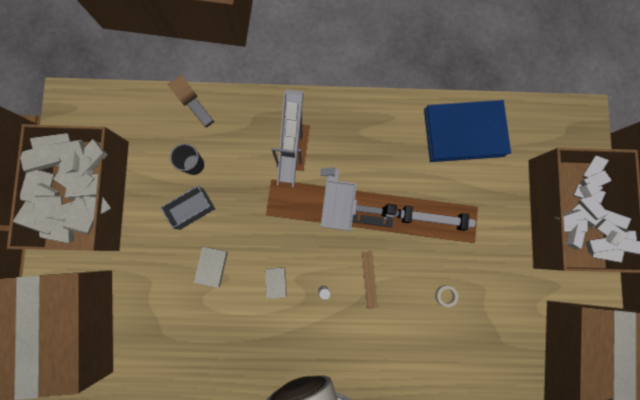

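View pics/scene0.png

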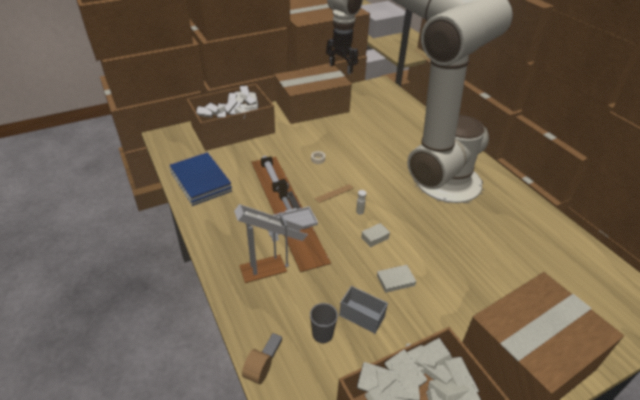

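The top view shows the tin at (188,208), the seat at (338,205), the grip at about (390,211) and the chute at (289,140). The station is tilted by about 6.5°. In the scene view the tin is at (363,310), beside the cup and clear of it. Next I'll get the tin's yaw and the station's yaw.

```bash
python3 - <<'E'
from h import *
im,K,P=snap('top')
for n,z in [('tin',.064),('seat',.036)]:
    for m in bot.masks_of('top',n)[:2]:
        c=cv2.minAreaRect(np.argwhere(m['pixels'])[:,::-1].astype(np.float32))
        b=np.array([ray(p,K,P,z)[:2] for p in cv2.boxPoints(c)])
        e=np.diff(np.vstack([b,b[:1]]),axis=0)[:2]; 
        print(n,m['confidence'],m['extent'],b.mean(0).round(4),np.linalg.norm(e,axis=1).round(3),np.degrees(np.arctan2(e[:,1],e[:,0])).round(1))
E
python3 -m pendant '[[[0,0,-2,0,0,0,100],[0,-3.9,-0.5,0,0,0,100],[0,-4.1,0,0,0,0,100],[0,-4.1,0,0,0,0,100],[0.3,-4.1,0,0,0,0,100]]]' 40
```

```text
tin 0.97 [162.2, 186.9, 215.6, 231.1] [0.5814 0.3578] [0.119 0.079] [ -58.2 -148.2]
tin 0.73 [320.0, 167.3, 401.4, 229.2] [ 0.6203 -0.0794] [0.199 0.162] [ -87.3 -179. ]
seat 0.94 [319.8, 168.0, 399.9, 229.5] [ 0.6234 -0.0827] [0.16  0.206] [  1.3 -88.4]
time: 1.77
ee_pos: [0.1283, -0.3685, 0.2515]
tcp_rot: [-179.5, 0.0, 18.8]
wrist_force: [-0.1, 1.2, 2.6]
opening: 0.0854
```

```bash
cat > plan.py <<'E'
# usage: plan.py x y z yaw [step_mm] : prints suggested shifts (tool axes, cm / rad), assuming tool pointing down
import sys; from h import *
def plan(p,yaw,step=40):
    T=T_tool(); G=np.eye(4); G[:3,:3]=R.from_euler('xyz',[180,0,yaw],degrees=True).as_matrix(); G[:3,3]=p
    dr=R.from_matrix(T[:3,:3].T@G[:3,:3]).as_rotvec(); d=G[:3,3]-T[:3,3]
    n=int(np.ceil(max(np.linalg.norm(d)*1e3/step,np.linalg.norm(dr)/.122,1)))
    for i in range(n):
        Rc=T[:3,:3]@R.from_rotvec(dr*i/n).as_matrix()
        print(np.round(Rc.T@d*100/n,2),np.round(dr/n,3))
a=list(map(float,sys.argv[1:])); plan(a[:3],a[3],*(a[4:]))
E
python3 plan.py 0.5814 0.3578 0.25 -58
```

```text
[ 3.01 -2.46  0.03] [-0.     0.     0.061]
[ 2.86 -2.64  0.03] [-0.     0.     0.061]
[ 2.69 -2.81  0.03] [-0.     0.     0.061]
[ 2.51 -2.97  0.03] [-0.     0.     0.061]
[ 2.33 -3.12  0.03] [-0.     0.     0.061]
[ 2.14 -3.25  0.03] [-0.     0.     0.061]
[ 1.93 -3.38  0.03] [-0.     0.     0.061]
[ 1.72 -3.49  0.03] [-0.     0.     0.061]
[ 1.51 -3.59  0.02] [-0.     0.     0.061]
[ 1.29 -3.67  0.02] [-0.     0.     0.061]
[ 1.06 -3.74  0.02] [-0.     0.     0.061]
[ 0.83 -3.8   0.02] [-0.     0.     0.061]
[ 0.6  -3.84  0.02] [-0.     0.     0.061]
[ 0.36 -3.87  0.02] [-0.     0.     0.061]
[ 0.13 -3.89  0.02] [-0.     0.     0.061]
[-0.11 -3.89  0.02] [-0.     0.     0.061]
[-0.35 -3.88  0.02] [-0.     0.     0.061]
[-0.58 -3.85  0.01] [-0.     0.     0.061]
[-0.81 -3.81  0.01] [-0.     0.     0.061]
[-1.04 -3.75  0.01] [-0.     0.     0.061]
[-1.27 -3.68  0.01] [-0.     0.     0.061]
[-1.49 -3.59  0.01] [-0.     0.     0.061]
```

```bash
python3 -m pendant '[[[3.0,-2.5,0,0,0,0.061,100],[2.9,-2.6,0,0,0,0.061,100],[2.7,-2.8,0,0,0,0.061,100],[2.5,-3.0,0,0,0,0.061,100],[2.3,-3.1,0,0,0,0.061,100]]]'
python3 -m pendant '[[[2.1,-3.3,0,0,0,0.061,100],[1.9,-3.4,0,0,0,0.061,100],[1.7,-3.5,0,0,0,0.061,100],[1.5,-3.6,0,0,0,0.061,100],[1.3,-3.7,0,0,0,0.061,100]]]'
python3 -m pendant '[[[1.1,-3.7,0,0,0,0.061,100],[0.8,-3.8,0,0,0,0.061,100],[0.6,-3.8,0,0,0,0.061,100],[0.4,-3.9,0,0,0,0.061,100],[0.1,-3.9,0,0,0,0.061,100]]]'
python3 plan.py 0.5814 0.3578 0.25 -58
```

```text
time: 2.18
ee_pos: [0.2276, -0.1979, 0.2533]
tcp_rot: [-179.8, 0.0, 0.1]
wrist_force: [1.2, -1.0, 0.4]
opening: 0.0854
time: 2.6
ee_pos: [0.3209, -0.067, 0.2559]
tcp_rot: [-178.0, -0.3, -13.1]
wrist_force: [0.2, 0.2, -0.1]
opening: 0.0856
time: 3.02
ee_pos: [0.3479, -0.0665, 0.2738]
tcp_rot: [-169.7, 1.4, -19.0]
wrist_force: [0.1, -0.6, -0.0]
opening: 0.0857
[ 0.64 -3.58  0.82] [-0.013  0.007  0.052]
[ 0.45 -3.62  0.78] [-0.013  0.007  0.052]
[ 0.25 -3.65  0.74] [-0.013  0.007  0.052]
[ 0.06 -3.67  0.69] [-0.013  0.007  0.052]
[-0.14 -3.67  0.64] [-0.013  0.007  0.052]
[-0.33 -3.67  0.6 ] [-0.013  0.007  0.052]
[-0.53 -3.65  0.55] [-0.013  0.007  0.052]
[-0.72 -3.63  0.5 ] [-0.013  0.007  0.052]
[-0.91 -3.59  0.45] [-0.013  0.007  0.052]
[-1.1  -3.54  0.39] [-0.013  0.007  0.052]
[-1.28 -3.49  0.34] [-0.013  0.007  0.052]
[-1.47 -3.42  0.29] [-0.013  0.007  0.052]
[-1.64 -3.34  0.24] [-0.013  0.007  0.052]
```

Run:
```python
from h import *
o=bot.get_obs();print(o['q'].round(1),o['qd'].round(1),o['ee_pos'].round(3))
```

```text
[-19.1 -19.4  -7.5 103.3  10.3 179.9] [-15.    7.1  11.9  11.6  20.2   0. ] [ 0.348 -0.066  0.274]
```

```bash
python3 plan.py 0.5814 0.3578 0.25 122
```

```text
[ 0.39 -2.22  0.51] [-0.005 -0.01  -0.117]
[ 0.66 -2.16  0.49] [-0.005 -0.01  -0.117]
[ 0.91 -2.07  0.47] [-0.005 -0.01  -0.117]
[ 1.15 -1.95  0.45] [-0.005 -0.01  -0.117]
[ 1.37 -1.81  0.43] [-0.005 -0.01  -0.117]
[ 1.58 -1.64  0.41] [-0.005 -0.01  -0.117]
[ 1.76 -1.44  0.38] [-0.005 -0.01  -0.117]
[ 1.92 -1.23  0.36] [-0.005 -0.01  -0.117]
[ 2.06 -1.    0.33] [-0.005 -0.01  -0.117]
[ 2.16 -0.75  0.3 ] [-0.005 -0.01  -0.117]
[ 2.24 -0.5   0.28] [-0.005 -0.01  -0.117]
[ 2.28 -0.23  0.26] [-0.005 -0.01  -0.117]
[2.3  0.03 0.23] [-0.005 -0.01  -0.117]
[2.28 0.3  0.21] [-0.005 -0.01  -0.117]
[2.23 0.56 0.19] [-0.005 -0.01  -0.117]
[2.15 0.82 0.17] [-0.005 -0.01  -0.117]
[2.04 1.06 0.15] [-0.005 -0.01  -0.117]
[1.91 1.29 0.14] [-0.005 -0.01  -0.117]
[1.74 1.51 0.13] [-0.005 -0.01  -0.117]
[1.56 1.7  0.12] [-0.005 -0.01  -0.117]
[1.35 1.87 0.12] [-0.005 -0.01  -0.117]
```

```bash
python3 -m pendant '[[[0.4,-2.2,0.5,0,-0.01,-0.117,100],[0.7,-2.2,0.5,0,-0.01,-0.117,100],[0.9,-2.1,0.5,0,-0.01,-0.117,100],[1.2,-2.0,0.45,0,-0.01,-0.117,100],[1.4,-1.8,0.4,0,-0.01,-0.117,100]]]'
python3 -m pendant '[[[1.6,-1.6,0.4,0,-0.01,-0.117,100],[1.8,-1.4,0.4,0,-0.01,-0.117,100],[1.9,-1.2,0.4,0,-0.01,-0.117,100],[2.1,-1.0,0.3,0,-0.01,-0.117,100],[2.2,-0.8,0.3,0,-0.01,-0.117,100]]]'
python3 plan.py 0.5814 0.3578 0.25 122
```

```text
time: 3.43
ee_pos: [0.4062, 0.0349, 0.2715]
tcp_rot: [-169.9, -2.1, 14.9]
wrist_force: [-0.3, 0.5, 0.2]
opening: 0.0855
time: 3.85
ee_pos: [0.4629, 0.1429, 0.2696]
tcp_rot: [-172.2, -4.8, 50.3]
wrist_force: [0.6, -1.1, -1.0]
opening: 0.0853
[ 2.17 -0.37  0.42] [-0.006 -0.014 -0.113]
[ 2.2  -0.12  0.38] [-0.006 -0.014 -0.113]
[2.21 0.13 0.35] [-0.006 -0.014 -0.113]
[2.18 0.37 0.32] [-0.006 -0.014 -0.113]
[2.13 0.61 0.29] [-0.006 -0.014 -0.113]
[2.05 0.85 0.27] [-0.006 -0.014 -0.113]
[1.95 1.07 0.24] [-0.006 -0.014 -0.113]
[1.82 1.29 0.22] [-0.006 -0.014 -0.113]
[1.66 1.48 0.21] [-0.006 -0.014 -0.113]
[1.49 1.66 0.19] [-0.006 -0.014 -0.113]
[1.3  1.82 0.18] [-0.006 -0.014 -0.113]
```

```bash
python3 -m pendant '[[[2.2,-0.4,0.4,-0.006,-0.014,-0.113,100],[2.2,-0.1,0.4,-0.006,-0.014,-0.113,100],[2.2,0.1,0.3,-0.006,-0.014,-0.113,100],[2.2,0.4,0.3,-0.006,-0.014,-0.113,100],[2.1,0.6,0.3,-0.006,-0.014,-0.113,100]]]'
python3 -m pendant '[[[2.0,0.9,0.3,-0.006,-0.014,-0.113,100],[1.9,1.1,0.2,-0.006,-0.014,-0.113,100],[1.8,1.3,0.2,-0.006,-0.014,-0.113,100],[1.7,1.5,0.2,-0.006,-0.014,-0.113,100],[1.5,1.7,0.2,-0.006,-0.014,-0.113,100]]]'
python3 plan.py 0.5814 0.3578 0.25 122
```

```text
time: 4.27
ee_pos: [0.5179, 0.2473, 0.2612]
tcp_rot: [-176.8, -4.0, 84.7]
wrist_force: [0.4, -0.6, 0.2]
opening: 0.0856
time: 4.68
ee_pos: [0.5713, 0.3522, 0.2515]
tcp_rot: [-180.0, -0.6, 118.9]
wrist_force: [0.6, -0.2, -0.3]
opening: 0.0855
[-0.    1.16  0.15] [-0.    -0.01  -0.054]
```

```bash
python3 -m pendant '[[[0,0.8,0.1,0,-0.01,-0.05,100],[0,0,0,0,0,0,100],[0,0,0,0,0,0,100]]]'
cat > look.py <<'E'
import sys; from h import *
n,z,fn=sys.argv[1],float(sys.argv[2]),sys.argv[3]
im,K,P=snap('wrist',fn); print(bot.get_obs()['ee_pos'].round(4),bot.get_obs()['tcp_rot'].round(1))
marks('wrist',K,P,[(n,0 if n=='tin' else .028)])
for m in bot.masks_of('wrist',n)[:2]:
    c=cv2.minAreaRect(np.argwhere(m['pixels'])[:,::-1].astype(np.float32))
    pts=np.argwhere(m['pixels'])[:,::-1]; h=cv2.convexHull(pts.astype(np.int32))[:,0]
    w=np.array([ray(p,K,P,z)[:2] for p in h]); (cx,cy),s,a=cv2.minAreaRect((w*1000).astype(np.float32))
    print(n,round(m['confidence'],2),m['extent'],'rect mm',round(cx,1),round(cy,1),np.round(s,1),round(a,1))
E
python3 look.py tin 0.064 w1.png
```

```text
time: 4.93
ee_pos: [0.5788, 0.3609, 0.247]
tcp_rot: [-179.8, 0.0, 122.5]
wrist_force: [-0.6, -0.3, 0.2]
opening: 0.0854
[0.5787 0.3606 0.247 ] [-179.8    0.   122.4]
wrist tin 0.81 [328.8 165.7] [0.5867 0.3656 0.    ]
tin 0.94 [301.0, 122.8, 359.1, 227.9] rect mm 585.6 366.4 [ 65.3 113.8] 32.6
```

View pics/w1.png

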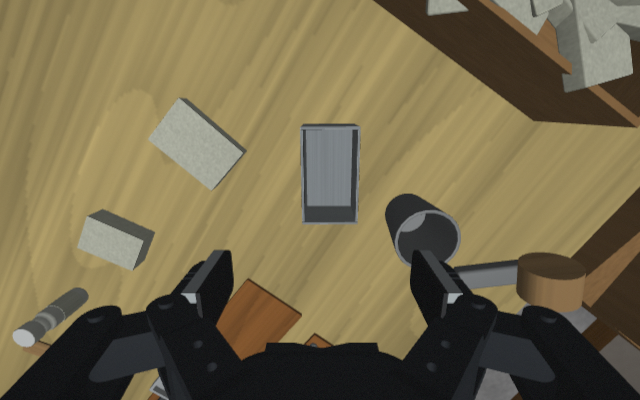

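The wrist view shows the tin at (330,172), upright and square to the jaws. The cup at (425,235) is clear of them. I'll descend on it.

```bash
python3 plan.py 0.5865 0.3655 0.1 122.6; python3 plan.py 0.5865 0.3655 0.018 122.6 300
```

```text
[0.02 0.25 3.7 ] [-0.001  0.    -0.001]
[0.02 0.25 3.7 ] [-0.001  0.    -0.001]
[0.01 0.24 3.7 ] [-0.001  0.    -0.001]
[0.01 0.24 3.7 ] [-0.001  0.    -0.001]
[ 0.07  1.01 22.99] [-0.002  0.    -0.003]
```

```bash
python3 -m pendant '[[[0,0.25,3.7,0,0,0,100],[0,0.25,3.7,0,0,0,100],[0,0.25,3.7,0,0,0,100],[0,0.25,3.7,0,0,0,100],[0,0,0,0,0,0,100]]]'
python3 plan.py 0.5865 0.3655 0.018 122.6 300
```

```text
time: 5.5
ee_pos: [0.5885, 0.362, 0.1024]
tcp_rot: [179.4, -0.0, 121.8]
wrist_force: [0.5, -1.2, -1.8]
opening: 0.0857
[ 0.4  -0.07  8.44] [ 0.01  -0.    -0.014]
```

```bash
python3 -m pendant '[[[0.2,-0.1,3.0,0.01,0,-0.012,100],[0.2,0,3.0,0,0,0,100],[0,0,2.2,0,0,0,100],[0,0,0.1,0,0,0,100],[0,0,0,0,0,0,60]]]' 30
python3 -m pendant '[[[0,0,0,0,0,0,50],[0,0,0,0,0,0,50],[0,0,0,0,0,0,50],[0,0,0,0,0,0,50],[0,0,0,0,0,0,50]]]' 30
python3 plan.py 0.5865 0.3655 0.018 122.6 300
```

```text
time: 5.92
ee_pos: [0.5874, 0.3629, 0.028]
tcp_rot: [179.6, -0.0, 122.0]
wrist_force: [0.1, -0.6, 0.7]
opening: 0.0756
time: 6.33
ee_pos: [0.5908, 0.3641, 0.0389]
tcp_rot: [178.9, -0.0, 121.9]
wrist_force: [-0.2, -0.5, -1.1]
opening: 0.0635
[ 0.35 -0.33  2.09] [ 0.019 -0.001 -0.012]
```

Run:
```python
from h import *
snap('wrist','w2.png'); o=bot.get_obs(); print(o['time'],o['ee_pos'].round(4),o['opening'],o['wrist_force'].round(1),o['qd'].round(1),o['q'].round(1))
```

```text
6.3833 [0.5909 0.3641 0.039 ] 0.06348058945828808 [ 0.3  0.7 -1.5] [ 0.1  0.3 -0.5 -0.2 -0.   0. ] [31.6 24.1 11.8 76.6  0.1 89.7]
```

View pics/w2.png

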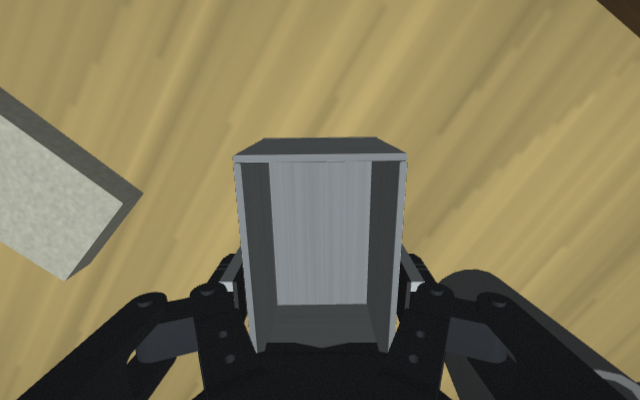

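The tin is between the pads, with its rim's far edge spanning columns 234–406 at row 158. I'll work out the rim's height to see how it sits in the grip.

Run:
```python
from h import *
im,K,P=snap('wrist')
d=K[0,0]*.064/172.; 
for c in (234,406):
    p=P@np.r_[np.linalg.solve(K,[c,158,1.])*d,1]; print(p.round(4), (np.linalg.inv(T_tool())@p).round(4))
for n in(.064,.075,.085): print(n,ray((234,158),K,P,n)-ray((406,158),K,P,n))
# bottom far edge guess & mark
for m in bot.mark_of('wrist','tin')[:2]: print(m)
im,K,P=snap('scene'); marks('scene',K,P,[('tin',0),('tin',.01)])
im,K,P=snap('top'); marks('top',K,P,[('tin',0),('tin',.01)])
```

```text
[0.5342 0.3936 0.0679 1.    ] [ 0.055  -0.0318 -0.0299  1.    ]
[0.5885 0.4274 0.069  1.    ] [ 0.055   0.0322 -0.0299  1.    ]
0.064 [-0.0565609  -0.03505177  0.        ]
0.075 [-0.05122914 -0.03174759  0.        ]
0.085 [-0.04638209 -0.02874378  0.        ]
{'uv': [323.0, 227.3], 'confidence': 0.74}
scene tin 0.74 [362.  316.1] [0.5874 0.3663 0.    ]
scene tin 0.74 [362.  316.1] [0.5917 0.3717 0.01  ]
top tin 0.85 [190.3 210.7] [0.5808 0.3688 0.    ]
top tin 0.85 [190.3 210.7] [0.5798 0.3658 0.01  ]
```

```bash
python3 -m pendant '[[[0,0,0,0,0,0,40],[0,0,-1,0,0,0,40],[0,0,-2,0,0,0,40]]]' 50
python3 -m pendant '[[[0,0,-3,0,0,0,40],[0,0,-3.5,0,0,0,40],[0,0,-3,0,0,0,40],[0,0,0,0,0,0,40],[0,0,0,0,0,0,40]]]' 50
python3 - <<'E'
from h import *
o=bot.get_obs(); print(o['wrist_force'].round(1)); snap('wrist','w3.png')
E
python3 plan.py 0.598 -0.026 0.17 173.5
```

```text
time: 7.03
ee_pos: [0.5877, 0.3622, 0.0635]
tcp_rot: [179.5, -0.1, 121.9]
wrist_force: [0.3, -0.7, -1.5]
opening: 0.063
time: 7.45
ee_pos: [0.5868, 0.3615, 0.1691]
tcp_rot: [179.3, -0.0, 121.9]
wrist_force: [-0.6, -0.1, -1.8]
opening: 0.0634
[-0.6 -0.1 -1.8]
[-3.35 -1.96 -0.03] [ 0.001  0.001 -0.09 ]
[-3.16 -2.25 -0.03] [ 0.001  0.001 -0.09 ]
[-2.94 -2.52 -0.03] [ 0.001  0.001 -0.09 ]
[-2.71 -2.78 -0.03] [ 0.001  0.001 -0.09 ]
[-2.44 -3.01 -0.03] [ 0.001  0.001 -0.09 ]
[-2.16 -3.22 -0.02] [ 0.001  0.001 -0.09 ]
[-1.87 -3.4  -0.02] [ 0.001  0.001 -0.09 ]
[-1.55 -3.55 -0.02] [ 0.001  0.001 -0.09 ]
[-1.23 -3.68 -0.01] [ 0.001  0.001 -0.09 ]
[-0.89 -3.77 -0.01] [ 0.001  0.001 -0.09 ]
```

View pics/w3.png

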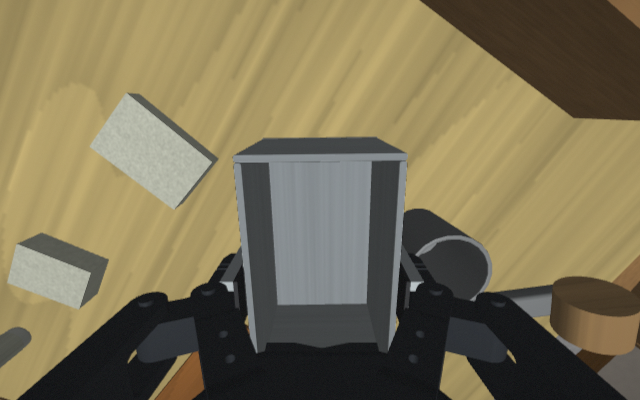

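The tin is lifted and sits in the grip as before. I'll move to a spot beside the seat where it can be seen past the tin.

```bash
python3 plan.py 0.52 -0.11 0.25 122.6
```

```text
[-2.81 -2.35 -0.65] [ 0.001 -0.    -0.001]
[-2.8  -2.35 -0.65] [ 0.001 -0.    -0.001]
[-2.8  -2.35 -0.65] [ 0.001 -0.    -0.001]
[-2.8  -2.36 -0.64] [ 0.001 -0.    -0.001]
[-2.8  -2.36 -0.64] [ 0.001 -0.    -0.001]
[-2.8  -2.36 -0.64] [ 0.001 -0.    -0.001]
[-2.79 -2.37 -0.64] [ 0.001 -0.    -0.001]
[-2.79 -2.37 -0.63] [ 0.001 -0.    -0.001]
[-2.79 -2.37 -0.63] [ 0.001 -0.    -0.001]
[-2.79 -2.38 -0.63] [ 0.001 -0.    -0.001]
[-2.79 -2.38 -0.63] [ 0.001 -0.    -0.001]
[-2.78 -2.38 -0.62] [ 0.001 -0.    -0.001]
[-2.78 -2.39 -0.62] [ 0.001 -0.    -0.001]
```

```bash
python3 -m pendant '[[[-1.5,-1.3,-1.0,0,0,0,40],[-2.8,-2.4,-1.5,0,0,0,40],[-2.8,-2.4,-1.5,0,0,0,40],[-2.8,-2.4,-1.5,0,0,0,40],[-2.8,-2.4,-1.0,0,0,0,40]]]' 50
python3 -m pendant '[[[-2.8,-2.4,-0.6,0,0,0,40],[-2.8,-2.4,0,0,0,0,40],[-2.8,-2.4,0,0,0,0,40],[-2.8,-2.4,0,0,0,0,40],[-2.8,-2.4,0,0,0,0,40]]]' 50
python3 plan.py 0.52 -0.11 0.25 122.6
```

```text
time: 7.92
ee_pos: [0.5578, 0.196, 0.2253]
tcp_rot: [179.9, -0.2, 122.4]
wrist_force: [0.4, 0.7, -0.4]
opening: 0.0629
time: 8.33
ee_pos: [0.5276, 0.0055, 0.2288]
tcp_rot: [180.0, -0.3, 122.5]
wrist_force: [0.9, 0.7, 0.3]
opening: 0.0632
[-3.11 -2.29 -0.72] [ 0.    -0.001 -0.   ]
[-3.11 -2.29 -0.72] [ 0.    -0.001 -0.   ]
[-3.11 -2.29 -0.71] [ 0.    -0.001 -0.   ]
```

```bash
python3 -m pendant '[[[-3,-2.3,-0.7,0,0,0,40],[-3,-2.3,-0.7,0,0,0,40],[-2,-1.5,-0.5,0,0,0,40],[-0.5,-0.4,0,0,0,0,40],[0,0,0,0,0,0,40]]]' 50
python3 look.py seat 0.036 w4.png
python3 - <<'E'
from h import *
im,K,P=snap('wrist'); marks('wrist',K,P,[('pull_arm',0),('button_height',.068),('chute_lip',.105)])
E
```

```text
time: 8.75
ee_pos: [0.5135, -0.1121, 0.243]
tcp_rot: [-179.6, -0.5, 122.2]
wrist_force: [0.2, 0.7, -1.2]
opening: 0.0633
[ 0.5136 -0.1113  0.243 ] [-179.6   -0.5  122.2]
wrist seat 0.74 [425.9 151.4] [ 0.6032 -0.0265  0.028 ]
seat 0.88 [374.5, 91.6, 515.4, 213.1] rect mm 625.4 -29.3 [ 93.6 173.7] 90.0
wrist chute_lip 0.83 [590.1  60.5] [0.6458 0.1063 0.105 ]
```

View pics/w4.png

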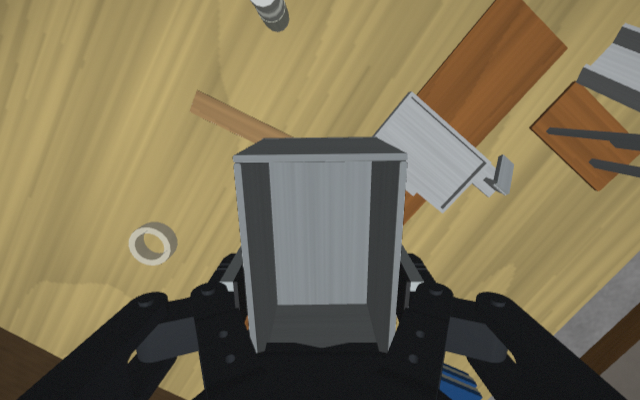

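The seat is in view beside the held tin. Its rim corners are at about (411,92), (491,161), (442,211) and (376,135), and the last is partly hidden. I'll turn those corners into a position.

Run:
```python
from h import *
import cv2
c=bot.get_calibration('wrist');K=np.array(c['intrinsics']);P=T_tool()@np.array(c['T_tool_cam'])
w=np.array([ray(p,K,P,.036)[:2] for p in [(411,92),(491,161),(442,211)]])
a,b=w[1]-w[0],w[2]-w[1]
print(w.round(4),np.linalg.norm(a),np.linalg.norm(b),'centre',((w[0]+w[2])/2).round(4),np.degrees(np.arctan2(a[1],a[0])),np.degrees(np.arctan2(b[1],b[0])))
im=cv2.imread('pics/w4.png')[70:250,350:560]; cv2.imwrite('pics/w4c.png',cv2.resize(im,None,fx=3,fy=3,interpolation=cv2.INTER_CUBIC))
```

```text
[[ 0.5475  0.0186]
 [ 0.6714  0.0079]
 [ 0.6623 -0.0704]] 0.12429466155571993 0.07886078322845541 centre [ 0.6049 -0.0259] -4.936066279938125 -96.61418843100166
```

View pics/w4c.png

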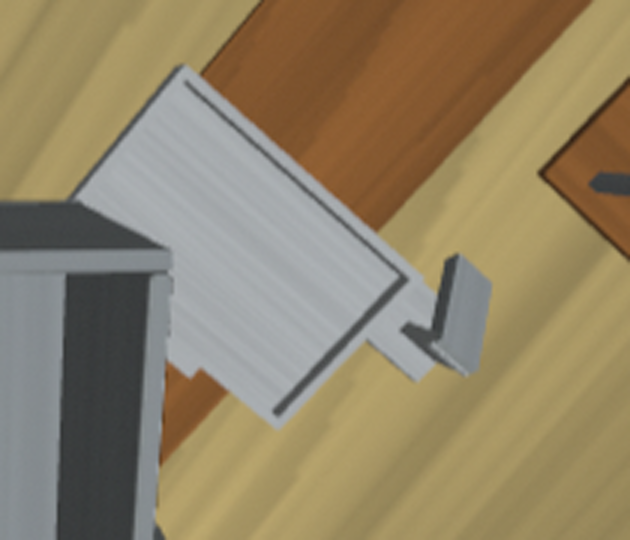

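```bash
python3 - <<'E'
from h import *
im=cv2.imread('pics/top0.png'); c=bot.get_calibration('top');K=np.array(c['intrinsics']);P=np.array(c['pose'])
b,g,r=[im[:,:,i].astype(int) for i in range(3)]
m=((r-b>40)&(r<150)&(g<95)).astype(np.uint8); m[:175]=0;m[245:]=0;m[:,:260]=0;m[:,485:]=0
# lower (near) edge: for each column the last board row
pts=[]
for u in range(400,475):
    v=np.where(m[:,u])[0]
    if len(v)>5: pts.append((u,v.min(),v.max()))
for u in range(270,318):
    v=np.where(m[:,u])[0]
    if len(v)>5: pts.append((u,v.min(),v.max()))
pts=np.array(pts,float); print(len(pts))
for k in (1,2):
    w=np.array([ray((p[0],p[k]),K,P,.01)[:2] for p in pts])
    f=np.polyfit(w[:,1],w[:,0],1); e=w[:,0]-np.polyval(f,w[:,1]); ok=abs(e)<.004; f=np.polyfit(w[ok,1],w[ok,0],1)
    print('edge',k,'yaw',-np.degrees(np.arctan(f[0])),'x at y=-.026',np.polyval(f,-.026),ok.sum(),'y range',w[:,1].min(),w[:,1].max())
E
python3 plan.py 0.604 -0.027 0.14 174
```

```text
123
edge 1 yaw -5.739329283462476 x at y=-.026 0.6511678963966739 107 y range -0.4009435982292872 0.1552164773051818
edge 2 yaw -6.122341031274371 x at y=-.026 0.5544908279965843 123 y range -0.39835759728099784 0.15198409743082
[0.26 1.51 1.29] [-0.    -0.001 -0.113]
[0.09 1.53 1.29] [-0.    -0.001 -0.113]
[-0.08  1.53  1.29] [-0.    -0.001 -0.113]
[-0.25  1.51  1.29] [-0.    -0.001 -0.113]
[-0.42  1.47  1.29] [-0.    -0.001 -0.113]
[-0.58  1.41  1.29] [-0.    -0.001 -0.113]
[-0.73  1.34  1.29] [-0.    -0.001 -0.113]
[-0.88  1.25  1.3 ] [-0.    -0.001 -0.113]
```

```bash
python3 -m pendant '[[[0.3,1.5,0,0,0,-0.113,40],[0.1,1.5,0,0,0,-0.113,40],[-0.1,1.5,0,0,0,-0.113,40],[-0.3,1.5,0,0,0,-0.113,40],[-0.4,1.5,0.5,0,0,-0.113,40]]]' 50
python3 -m pendant '[[[-0.6,1.4,2,0,0,-0.113,40],[-0.7,1.3,2,0,0,-0.113,40],[-0.9,1.3,2,0,0,-0.113,40],[0,0,1,0,0,0,40],[0,0,0,0,0,0,40]]]' 50
python3 plan.py 0.6035 -0.027 0.1 174 300
```

```text
time: 9.52
ee_pos: [0.5714, -0.0529, 0.24]
tcp_rot: [180.0, -0.4, 156.2]
wrist_force: [0.9, -0.4, -0.6]
opening: 0.0635
time: 9.93
ee_pos: [0.6073, -0.0121, 0.1662]
tcp_rot: [179.8, -0.3, 177.4]
wrist_force: [0.1, -0.1, -1.2]
opening: 0.0629
[ 0.28 -1.52  6.62] [ 0.003 -0.005  0.059]
```

```bash
python3 -m pendant '[[[0.2,-1.0,2.0,0.003,-0.005,0.055,40],[0.1,-0.3,2.5,0,0,0,40],[0,0,1,0,0,0,40],[0,0,0,0,0,0,40]]]' 50
python3 plan.py 0.6035 -0.027 0.088 174 300
python3 look.py seat 0.036 w5.png
python3 plan.py 0.6035 -0.027 0.088 174 300
```

```text
time: 10.27
ee_pos: [0.6032, -0.0238, 0.1123]
tcp_rot: [-180.0, 0.1, 173.8]
wrist_force: [0.0, 0.3, -0.2]
opening: 0.0628
[-0.06 -0.32  2.43] [-0.     0.002 -0.003]
[ 0.6034 -0.0238  0.1133] [-180.     0.2  173.8]
seat 0.8 [70.3, 122.5, 373.1, 256.7] rect mm 578.7 -104.3 [ 51.5 249.6] 17.2
[ 0.09 -0.34  2.7 ] [ 0.     0.006 -0.002]
```

View pics/w5.png

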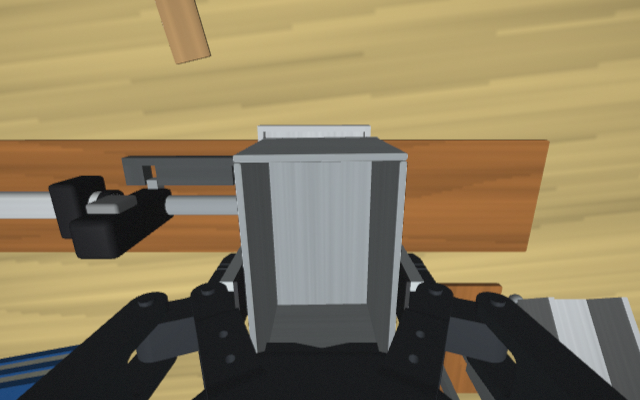

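The near edge of the seat's rim shows past the tin, from (258,126) to (370,125).

Run:
```python
from h import *
c=bot.get_calibration('wrist');K=np.array(c['intrinsics']);T=T_tool();P=T@np.array(c['T_tool_cam'])
a,b=[ray(p,K,P,.036) for p in [(258,126),(370,125)]]
xs=np.array([np.cos(np.radians(-6)),np.sin(np.radians(-6)),0])
print(a.round(4),b.round(4),np.linalg.norm(a-b),'yaw',np.degrees(np.arctan2(*(b-a)[:2]))*-1,'centre',((a+b)/2+.062*xs).round(4))
# tin rim mid vs tool
for z in (-.03,): 
  for p in [(234,158),(406,158)]:
    d=K[0,0]*.064/172.; print((np.array(c['T_tool_cam'])@np.r_[np.linalg.solve(K,[*p,1.])*d,1]).round(4))
```

```text
[ 0.5407 -0.0619  0.036 ] [0.5484 0.017  0.036 ] 0.07933924361756872 yaw -5.55949322102577 centre [ 0.6062 -0.0289  0.036 ]
[ 0.0547 -0.0323 -0.0294  1.    ]
[ 0.0547  0.0317 -0.0293  1.    ]
```

```bash
python3 plan.py 0.6058 -0.0283 0.08 174 300; python3 -m pendant '[[[-0.15,-0.4,1.0,0,0.004,0,40],[-0.1,-0.1,1.2,0,0,0,40],[0,0,0.6,0,0,0,40],[0,0,0,0,0,0,40]]]' 50
python3 plan.py 0.6058 -0.0283 0.075 174 300
```

```text
[-0.15 -0.45  3.51] [ 0.     0.006 -0.002]
time: 10.75
ee_pos: [0.6091, -0.0295, 0.089]
tcp_rot: [180.0, 0.4, 173.9]
wrist_force: [-0.9, -0.5, -1.6]
opening: 0.0634
[0.35 0.08 1.4 ] [ 0.001  0.008 -0.002]
```

```bash
python3 -m pendant '[[[0.35,0.1,0.8,0,0.008,0,40],[0.1,0,0.6,0,0,0,40],[0,0,0.3,0,0,0,40]]]' 50
python3 plan.py 0.6058 -0.0283 0.075 174 300
python3 look.py seat 0.036 w6.png; python3 -c "
import cv2
im=cv2.imread('pics/w6.png')[60:330,180:460];cv2.imwrite('pics/w6c.png',cv2.resize(im,None,fx=2,fy=2))"
```

```text
time: 11.0
ee_pos: [0.6046, -0.0279, 0.0706]
tcp_rot: [180.0, -0.0, 173.8]
wrist_force: [-0.6, 0.2, 0.4]
opening: 0.0632
[-0.12 -0.02 -0.44] [ 0.001 -0.001 -0.003]
[ 0.6043 -0.0279  0.07  ] [ 1.800e+02 -1.000e-01  1.738e+02]
seat 0.92 [4.6, 122.7, 388.1, 295.2] rect mm 582.5 -112.1 [ 55.  266.9] 17.1
```

View pics/w6c.png

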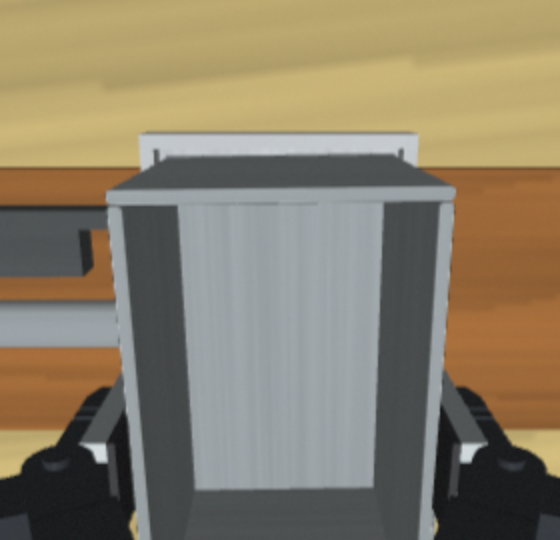

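The tin is centred in the pocket, with equal gaps left and right. The near gap scales to about 6.5 mm, against 7 mm expected. I'll lower it.

```bash
python3 -m pendant '[[[0,0,0.4,0,0,0,40],[0,0,0.3,0,0,0,40],[0,0,0.2,0,0,0,40]]]' 50
python3 plan.py 0.6045 -0.0281 0.062 174 300
```

```text
time: 11.4
ee_pos: [0.6056, -0.028, 0.063]
tcp_rot: [180.0, 0.1, 173.9]
wrist_force: [0.3, 0.5, -1.0]
opening: 0.063
[ 0.11 -0.03  0.1 ] [ 0.001  0.002 -0.003]
```

```bash
python3 -m pendant '[[[0.1,0,0.3,0,0,0,40],[0,0,0.2,0,0,0,40]]]' 50
python3 -m pendant '[[[0,0,0.2,0,0,0,40]]]' 50
```

```text
time: 11.57
ee_pos: [0.6049, -0.0278, 0.0586]
tcp_rot: [180.0, 0.2, 173.9]
wrist_force: [-10.5, -0.8, 20.2]
opening: 0.0633
time: 11.65
ee_pos: [0.605, -0.0279, 0.0585]
tcp_rot: [179.9, 0.3, 173.8]
wrist_force: [-11.0, -1.6, 24.3]
opening: 0.0635
```

```bash
python3 -m pendant '[[[0,0,-0.1,0,0,0,40],[0,0,0,0,0,0,85]]]' 50
python3 -m pendant '[[[0,0,0,0,0,0,95],[0,0,0,0,0,0,98],[0,0,0,0,0,0,100]]]' 50
python3 - <<'E'
from h import *
snap('wrist','w7.png'); o=bot.get_obs(); print(o['ee_pos'],o['wrist_force'].round(1),o['opening'])
E
```

```text
time: 11.82
ee_pos: [0.6052, -0.0279, 0.061]
tcp_rot: [179.9, 0.4, 173.8]
wrist_force: [0.8, 0.4, 0.0]
opening: 0.0724
time: 12.07
ee_pos: [0.6054, -0.028, 0.0609]
tcp_rot: [179.9, 0.4, 173.8]
wrist_force: [-0.5, -0.4, 0.1]
opening: 0.0853
[ 0.60534218 -0.02794942  0.06083219] [ 0.1 -0.6  1. ] 0.08526257654095465
```

View pics/w7.png

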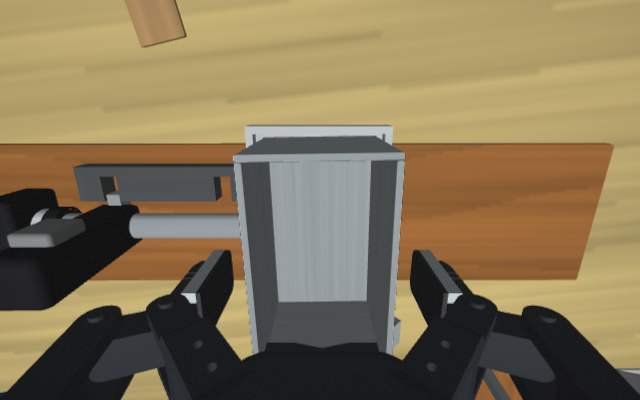

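The tin stands inside the rim with the jaws open beside it. I'll retreat straight up and move to the grip.

```bash
python3 -m pendant '[[[0,0,-1.5,0,0,0,100],[0,0,-3,0,0,0,100],[0,0,-4,0,0,0,100],[0,0,-3,0,0,0,100]]]' 40
python3 plan.py 0.5914 -0.1573 0.19 84
```

```text
time: 12.45
ee_pos: [0.6005, -0.0278, 0.1696]
tcp_rot: [180.0, -0.5, 173.8]
wrist_force: [-0.1, -1.1, 0.5]
opening: 0.0853
[-0.04 -1.   -0.16] [-0.001 -0.001  0.121]
[-0.16 -0.99 -0.16] [-0.001 -0.001  0.121]
[-0.27 -0.96 -0.16] [-0.001 -0.001  0.121]
[-0.39 -0.92 -0.16] [-0.001 -0.001  0.121]
[-0.5  -0.87 -0.16] [-0.001 -0.001  0.121]
[-0.6  -0.8  -0.16] [-0.001 -0.001  0.121]
[-0.69 -0.72 -0.16] [-0.001 -0.001  0.121]
[-0.77 -0.64 -0.16] [-0.001 -0.001  0.121]
[-0.84 -0.54 -0.16] [-0.001 -0.001  0.121]
[-0.9  -0.43 -0.16] [-0.001 -0.001  0.121]
[-0.95 -0.32 -0.16] [-0.001 -0.001  0.121]
[-0.98 -0.2  -0.16] [-0.001 -0.001  0.121]
[-0.99 -0.09 -0.16] [-0.001 -0.001  0.121]
```

```bash
python3 -m pendant '[[[0,-1.0,-0.5,0,0,0.121,100],[-0.2,-1.0,-0.5,0,0,0.121,100],[-0.3,-1.0,-0.5,0,0,0.121,100],[-0.4,-0.9,-0.3,0,0,0.121,100],[-0.5,-0.9,0,0,0,0.121,100]]]'
python3 -m pendant '[[[-0.6,-0.8,-0.2,0,0,0.121,100],[-0.7,-0.7,-0.2,0,0,0.121,100],[-0.8,-0.6,-0.2,0,0,0.121,100],[-0.8,-0.5,-0.2,0,0,0.121,100],[-0.9,-0.4,-0.2,0,0,0.121,100]]]'
python3 plan.py 0.5914 -0.1573 0.2 84
```

```text
time: 12.87
ee_pos: [0.5999, -0.0784, 0.197]
tcp_rot: [179.9, 0.1, 138.3]
wrist_force: [1.4, -0.5, -0.6]
opening: 0.0855
time: 13.28
ee_pos: [0.5961, -0.1299, 0.2062]
tcp_rot: [179.9, -0.0, 102.5]
wrist_force: [-0.2, 0.8, -0.1]
opening: 0.0853
[-0.86 -0.35  0.21] [ 0.    -0.     0.108]
[-0.89 -0.26  0.21] [ 0.    -0.     0.108]
[-0.91 -0.16  0.21] [ 0.    -0.     0.108]
```

```bash
python3 -m pendant '[[[-0.8,-0.3,0.2,0,0,0.108,100],[-0.8,-0.3,0.2,0,0,0.108,100],[-0.3,-0.1,0.2,0,0,0.085,100],[0,0,0,0,0,0,100]]]'
python3 - <<'E'
from h import *
im,K,P=snap('wrist','w8.png'); o=bot.get_obs(); print(o['ee_pos'],o['tcp_rot'])
marks('wrist',K,P,[('button_height',.068),('pull_arm',0),('seat',.028)])
for m in bot.masks_of('wrist','pull_arm')[:1]: print(m['confidence'],m['extent'])
E
```

```text
time: 13.62
ee_pos: [0.5916, -0.1526, 0.1995]
tcp_rot: [180.0, -0.0, 83.9]
wrist_force: [0.8, -0.2, 0.5]
opening: 0.0854
[ 0.59167437 -0.15231966  0.19961425] [ 1.79971622e+02 -4.52345438e-02  8.41671471e+01]
wrist button_height 0.96 [318.7 192.6] [ 0.5892 -0.1559  0.068 ]
wrist pull_arm 0.68 [322.7 178.4] [ 0.5931 -0.1585  0.    ]
0.58 [256.2, 1.2, 435.2, 215.7]
```

View pics/w8.png

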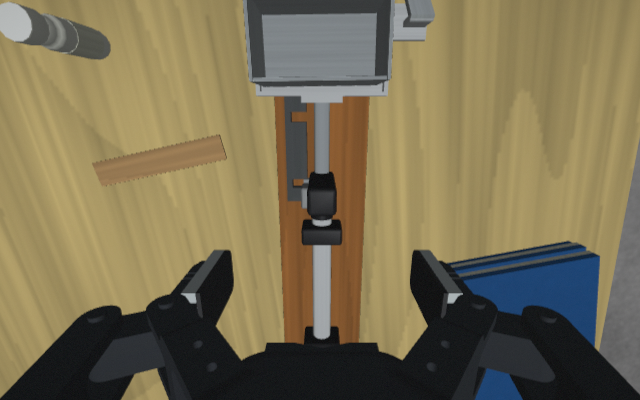

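The tin is in the seat and level. The grip is at (321,197), midway between the jaws, and the collar behind it at (322,232) is low. I'll descend to button height.

```bash
python3 -m pendant '[[[-0.3,0,3,0,0,0,100],[0,0,4,0,0,0,100],[0,0,4,0,0,0,100],[0,0,2.5,0,0,0,100]]]'
python3 plan.py 0.5914 -0.1555 0.048 84 300
```

```text
time: 14.2
ee_pos: [0.5972, -0.1542, 0.0698]
tcp_rot: [179.0, 0.1, 84.8]
wrist_force: [-0.9, -0.5, -0.1]
opening: 0.0855
[-0.17 -0.6   2.17] [0.017 0.002 0.015]
```

```bash
python3 -m pendant '[[[-0.2,-0.6,1.2,0.017,0,0.014,100],[0,0,0.9,0,0,0,100],[0,0,0.2,0,0,0,100]]]'
python3 plan.py 0.5914 -0.1555 0.048 84 300
```

```text
time: 14.45
ee_pos: [0.588, -0.1542, 0.0405]
tcp_rot: [-179.5, 0.0, 84.2]
wrist_force: [0.2, 0.1, -0.5]
opening: 0.0852
[-0.1   0.34 -0.75] [-0.009  0.     0.004]
```

```bash
python3 -m pendant '[[[-0.1,0.3,-0.7,-0.009,0,0.004,90],[0,0,0,0,0,0,50],[0,0,0,0,0,0,40]]]' 40
python3 plan.py 0.5914 -0.1555 0.048 84 300
```

```text
time: 14.7
ee_pos: [0.5929, -0.1558, 0.0513]
tcp_rot: [179.8, 0.0, 84.0]
wrist_force: [0.3, 0.1, -0.4]
opening: 0.054
[ 0.02 -0.15  0.33] [0.004 0.001 0.   ]
```

```bash
python3 -m pendant '[[[0,-0.15,0.35,0.004,0,0,40],[0,0,0,0,0,0,40],[0,0,0,0,0,0,40]]]' 40
python3 plan.py 0.5914 -0.1555 0.048 84 300
python3 -m pendant '[[[0,0,0,0,0,0,20],[0,0,0,0,0,0,20],[0,0,0,0,0,0,20],[0,0,0,0,0,0,20]]]' 60
```

```text
time: 14.95
ee_pos: [0.5922, -0.1561, 0.0511]
tcp_rot: [179.8, 0.1, 84.0]
wrist_force: [-4.4, 0.2, 0.1]
opening: 0.034
[ 0.05 -0.09  0.31] [0.003 0.002 0.   ]
time: 15.28
ee_pos: [0.5914, -0.156, 0.0514]
tcp_rot: [179.9, 0.1, 84.0]
wrist_force: [-2.1, -0.7, 0.7]
opening: 0.0256
```

The opening is 25.6 mm, so the button is fully in. I'll pull along tool +x.

```bash
python3 -m pendant '[[[0.5,0,0,0,0,0,10],[0.8,0,0,0,0,0,10],[1.0,0,0,0,0,0,10],[1.0,0,0,0,0,0,10],[1.0,0,0,0,0,0,10]]]' 60
python3 plan.py 0.6060 -0.0168 0.0505 84 300
```

```text
time: 15.7
ee_pos: [0.5958, -0.1153, 0.0514]
tcp_rot: [179.9, 0.4, 83.8]
wrist_force: [-1.7, -4.7, 0.1]
opening: 0.0255
[ 9.91 -0.05  0.02] [ 0.002  0.007 -0.004]
```

```bash
python3 -m pendant '[[[1.1,0,0,0,0.004,0,10],[1.1,0,0,0,0.002,0,10],[1.1,0,0,0,0,0,10],[1.1,0,0,0,0,0,10],[1.1,0,0,0,0,0,10]]]' 60
python3 plan.py 0.6060 -0.0168 0.0505 84 300
```

```text
time: 16.12
ee_pos: [0.6017, -0.0595, 0.0514]
tcp_rot: [179.8, 0.3, 83.8]
wrist_force: [-1.0, -5.7, -0.4]
opening: 0.0254
[ 4.29 -0.04  0.07] [ 0.003  0.006 -0.003]
```

```bash
python3 -m pendant '[[[1.0,0,0,0,0.004,0,10],[1.0,0,0,0,0.002,0,10],[0.9,0,0,0,0,0,10],[0.8,0,0,0,0,0,10]]]' 60
python3 -m pendant '[[[0.6,0,0,0,0.003,0,10],[0.5,0,0,0,0,0,10],[0.3,0,0,0,0,0,10]]]' 60
python3 plan.py 0.6060 -0.0168 0.0505 84 300
```

```text
time: 16.45
ee_pos: [0.6053, -0.0264, 0.0514]
tcp_rot: [179.8, 0.9, 83.6]
wrist_force: [-4.6, -31.7, 1.1]
opening: 0.0253
time: 16.7
ee_pos: [0.6063, -0.0177, 0.0514]
tcp_rot: [179.8, 1.4, 83.4]
wrist_force: [-1.3, -7.0, -0.0]
opening: 0.0253
[ 0.09 -0.04  0.09] [ 0.003  0.025 -0.01 ]
```

```bash
python3 -m pendant '[[[0.3,0,0,0,0,0,10],[0.2,0,0,0,0,0,10],[0.2,0,0,0,0,0,10]]]' 60
python3 -m pendant '[[[0.2,0,0,0,0,0,10],[0.2,0,0,0,0,0,10],[0.2,0,0,0,0,0,10]]]' 60
```

```text
time: 16.95
ee_pos: [0.6063, -0.0171, 0.0514]
tcp_rot: [179.8, 2.2, 83.2]
wrist_force: [-3.2, -16.0, 0.4]
opening: 0.0251
time: 17.2
ee_pos: [0.6063, -0.0172, 0.0514]
tcp_rot: [179.8, 3.0, 83.0]
wrist_force: [-2.5, -14.9, 3.1]
opening: 0.0253
```

```bash
for i in 1 2; do python3 -m pendant '[[[0.2,0,0,0,0.01,0,10],[0.2,0,0,0,0.01,0,10],[0.2,0,0,0,0.01,0,10],[0.2,0,0,0,0.01,0,10],[0.2,0,0,0,0.01,0,10]]]' 60; done
for i in 1 2; do python3 -m pendant '[[[0.2,0,0,0,0.005,0,10],[0.2,0,0,0,0.005,0,10],[0.2,0,0,0,0.005,0,10],[0.2,0,0,0,0.005,0,10],[0.2,0,0,0,0.005,0,10]]]' 60; done
python3 - <<'E'
from h import *
a,_,_=snap('top'); b,K,P=snap('scene'); w,K2,P2=snap('wrist')
for n in ('eraser1','eraser2','eraser3'):
    for cam in('top','wrist'):
        print(cam,n,[(round(m['confidence'],2),np.round(m['uv'])) for m in bot.mark_of(cam,n)[:3]])
r=lambda im:cv2.resize(im[:,:,::-1],None,fx=2.2,fy=2.2,interpolation=cv2.INTER_CUBIC)
x=r(a[70:250,240:420]); y=r(b[160:300,200:360]); w=w[:,:,::-1]
H=np.zeros((600,800,3),np.uint8); H[:x.shape[0],:396]=x[:, :396]; H[:y.shape[0],400:400+y.shape[1]]=y; w=cv2.resize(w[:300],(427,200)); H[400:600,:427]=w
cv2.imwrite('pics/end.png',H)
E
```

```text
time: 17.62
ee_pos: [0.6064, -0.0165, 0.0514]
tcp_rot: [179.7, 1.3, 82.9]
wrist_force: [-3.2, -12.6, 0.7]
opening: 0.0253
time: 18.03
ee_pos: [0.6066, -0.0156, 0.0514]
tcp_rot: [179.7, -0.4, 82.7]
wrist_force: [-2.0, -12.1, 0.5]
opening: 0.0251
time: 18.45
ee_pos: [0.6066, -0.0155, 0.0514]
tcp_rot: [179.7, -0.5, 82.6]
wrist_force: [-1.6, -12.4, 0.5]
opening: 0.0254
time: 18.87
ee_pos: [0.6066, -0.0154, 0.0515]
tcp_rot: [179.6, -0.5, 82.6]
wrist_force: [-2.8, -14.1, -0.0]
opening: 0.0256
top eraser1 [(0.57, array([282., 205.])), (0.46, array([284., 206.])), (0.45, array([285., 188.]))]
wrist eraser1 []
top eraser2 [(0.57, array([282., 205.])), (0.46, array([284., 206.])), (0.45, array([285., 188.]))]
wrist eraser2 []
top eraser3 [(0.57, array([282., 205.])), (0.46, array([284., 206.])), (0.45, array([285., 188.]))]
wrist eraser3 []
```

View pics/end.png

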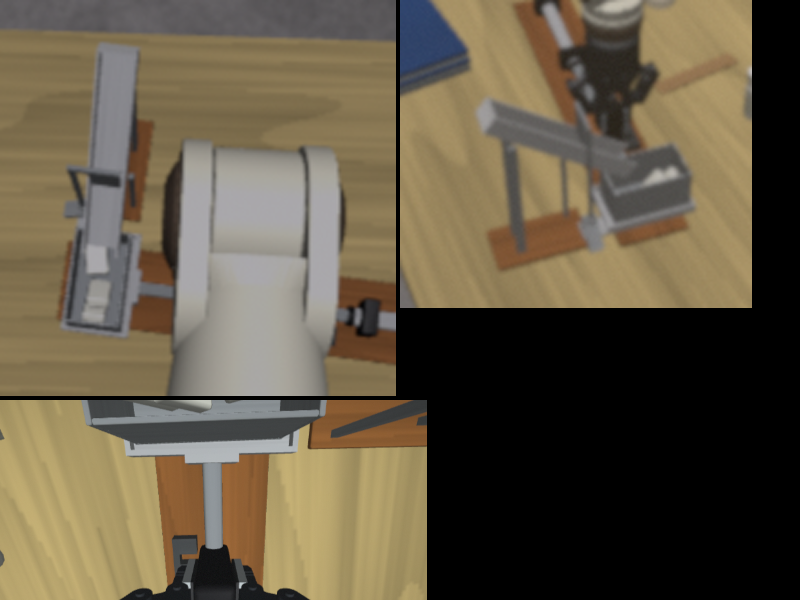

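This picture shows the chute empty and white erasers in the tin, which sits under the lip. Two are at (282–284,205) in the top view and one is at (285,188), near the lip. I'll check that last one's height numerically and see whether it is moving.

```bash
python3 -m pendant '[[[0.2,0,0,0,0,0,10],[0.2,0,0,0,0,0,10],[0.2,0,0,0,0,0,10],[0.2,0,0,0,0,0,10],[0.2,0,0,0,0,0,10]]]' 60
python3 - <<'E'
from h import *
cams={c:snap(c) for c in('top','scene')}
for c in cams:
    im,K,P=cams[c]
    for m in bot.masks_of(c,'eraser1')[:5]:
        v=np.argwhere(m['pixels']); print(c,round(m['confidence'],2),np.round(m['extent']),v.shape[0])
    for m in bot.mark_of(c,'eraser1')[:5]:
        print(c,'mark',round(m['confidence'],2),np.round(m['uv'],1),[ray(m['uv'],K,P,z)[:2].round(3) for z in(.035,.06,.11)])
    for n,p in (('lip',(.646,.106,.105)),): print(c,n,proj(p,K,P).round(1))
    s=np.array([.605,-.028,0])+.14*np.array([.1045,.9945,0]); X=np.array([.9945,-.1045,0]);Y=np.array([.1045,.9945,0])
    print(c,'tin rim',[proj(s+i*.055*X+j*.032*Y+[0,0,.092],K,P).round(0).tolist() for i,j in((-1,-1),(-1,1),(1,1),(1,-1))],'floor',[proj(s+i*.055*X+[0,0,.031],K,P).round(0).tolist() for i in(-1,1)])
    if c=='top':
        g=im.min(2); print('bright cols 276-294 rows 170-225:'); print(g[170:222:2,276:294:2])
for n in('tape_roll','crayon_box','chalk_box','ruler','pencil_cup','tin'):
    im,K,P=cams['scene']; marks('scene',K,P,[(n,0)])
E
```

```text
time: 19.73
ee_pos: [0.6065, -0.0159, 0.0514]
tcp_rot: [179.6, 0.7, 82.3]
wrist_force: [-1.4, -16.6, 2.0]
opening: 0.0256
top 0.63 [278. 199. 287. 210.] 128
top 0.62 [278. 208. 284. 216.] 55
top 0.26 [266. 162. 397. 223.] 420
top mark 0.58 [284.9 189.4] [array([0.641, 0.113]), array([0.637, 0.111]), array([0.629, 0.108])]
top mark 0.57 [283.8 207.5] [array([0.592, 0.114]), array([0.589, 0.113]), array([0.584, 0.109])]
top lip [286.2 182.8]
top tin rim [[294.0, 217.0], [268.0, 214.0], [274.0, 171.0], [300.0, 174.0]] floor [[282.0, 218.0], [288.0, 177.0]]
bright cols 276-294 rows 170-225:
[[130 129 107 134 135 136 137 134 132]
 [129 122 111 134 135 136 137 134 132]
 [ 82 105 115 135 135 136 137 133 132]
 [ 53 101 117 135 135 136 136 133 132]
 [ 57 106 123 135 135 136 136 132 132]
 [ 68 107 132 137 137 137 136 133 132]
 [ 81 114 162 163 160 158 132 122 129]
 [ 91 126 166 168 168 168 127 104 120]
 [ 87 112 165 168 167 167 127 103 122]
 [ 94 100 163 167 168 167 136 103 106]
 [ 96  99 161 167 168 167 147 105 105]
 [103 109 161 167 167 167 156 108 104]
 [103 107 123 115 112 113 103 105 105]
[... 548 characters left out ...]
.599, 0.102]), array([0.61 , 0.122]), array([0.631, 0.163])]
scene mark 0.58 [320.9 244.5] [array([0.583, 0.11 ]), array([0.594, 0.13 ]), array([0.617, 0.171])]
scene lip [301.8 234.1]
scene tin rim [[324.0, 224.0], [332.0, 238.0], [297.0, 248.0], [290.0, 233.0]] floor [[327.0, 245.0], [293.0, 254.0]]
scene tape_roll 0.39 [318.4 156.4] [ 0.3632 -0.3355  0.    ]
scene crayon_box 0.71 [394.2 278.3] [0.434 0.295 0.   ]
scene chalk_box 0.73 [376.5 239.7] [0.3974 0.1399 0.    ]
scene ruler 0.64 [331.3 193. ] [ 0.4205 -0.1225  0.    ]
scene pencil_cup 0.95 [323.9 336.8] [0.7111 0.3777 0.    ]
scene tin 0.92 [304.7 253.1] [0.6293 0.0921 0.    ]
scene tin 0.19 [332.7 195.2] [ 0.4216 -0.1099  0.    ]
```

Run:
```python
from h import *
t0=cv2.imread('pics/top0.png').min(2); print('chute erasers initially (rows 90-150, cols 284-300):'); print(t0[92:190:6,280:302:2])
im,K,P=snap('scene'); g=im.min(2)
print('scene now'); print('      ',list(range(284,336,2)))
for r in range(222,258,2): print(r,g[r,284:336:2])
X=np.array([.9945,-.1045,0]);a=np.radians(38)
for nm,c,z0,sl in (('flat on floor',(.651,.107),.045,0),('in chute at lip slope',(.640,.112),.11,a),):
    q=[np.r_[np.array(c)+(i*.02*np.cos(sl)*X)[:2]+np.array([.1045,.9945])*j*.013, z0+i*.02*np.sin(sl)] for i,j in((-1,-1),(-1,1),(1,1),(1,-1))]
    print(nm,[proj(p,K,P).round(0).tolist() for p in q])
```

```text
chute erasers initially (rows 90-150, cols 284-300):
[[ 87  88 124 134 134 133 133 133 134 134 133]
 [ 80  85 116 122 140 140 141 142 142 142 139]
 [ 82 100 107 130 161 163 164 166 159 126 137]
 [ 84 109 100 143 158 158 159 158 147 129 122]
 [ 81 120  88 148 157 157 157 157 124 138 104]
 [ 80 115 118 143 160 161 162 163 150 127  73]
 [ 91 112 121 153 159 158 158 158 122 124  54]
 [105 104 127 154 157 157 158 154 128 110  48]
 [118 108 152 161 160 160 159 121 135  85  37]
 [118 103 154 157 158 159 156 129 134  55  37]
 [101  49  54  64  68  79  83  95 111  50  46]
 [106 136 139 140 140 136 127 125  94  42  46]
 [106 138 140 142 142 141 138 137  66  39  44]
 [113 140 140 141 143 140 138 123  76  68  63]
 [123 140 141 142 142 139 138 113  91  92  92]
 [ 51  63  80  89  99 106 129  80  64  64  71]
 [ 40  40  40  40  40  39  44  39  37  37  37]]
scene now
       [284, 286, 288, 290, 292, 294, 296, 298, 300, 302, 304, 306, 308, 310, 312, 314, 316, 318, 320, 322, 324, 326, 328, 330, 332, 334]
222 [75 79 92 95 85 75 58 41 37 47 52 60 61 75 92 97 98 98 91 91 92 93 93 93
 97 99]
224 [ 74  80  
[... 1338 characters left out ...]
  82  71  80 112  94  88  80  77  75  75  78  74  79  76
  74  75  75  77  73  78  94  98]
250 [ 98  84 111 142 104  71  71  76  75  75  76  74  75  74  77  76  75  75
  75  76  75  76  76  82 112 104]
252 [100  83  97 139 127  79  70  74  77  76  75  75  76  75  77  75  74  76
  76  76  80  84  89 101 123 112]
254 [100  85  94 125 145  98  72  75  75  74  76  75  73  75  75  74  76  82
  87  95 111 116 115 112 109 101]
256 [102  89  99 110 144 126  79  74  77  75  74  74  77  78  87  97 106 116
 114 112 110 102  95  95  95  97]
flat on floor [[305.0, 244.0], [308.0, 250.0], [296.0, 254.0], [293.0, 247.0]]
in chute at lip slope [[308.0, 232.0], [311.0, 238.0], [301.0, 235.0], [298.0, 229.0]]
```

Run:
```python
from h import *
o=bot.get_obs(); print(o['time'],o['ee_pos'].round(4),o['wrist_force'].round(1),o['opening']); bot.job_done()
```

```text
20.3833 [ 0.6065 -0.0158  0.0514] [ -1.4 -15.7   1.8] 0.025520549911295577
the job is handed in; nothing more can be done
```

I stood the tin in the seat and let go. With the button squeezed, I pulled the arm past the first stop to the second and handed the job in at 20.4 s, still gripping and pushing.

**Last checks:**
- **Grip:** the fingers were 25.5 mm apart. The grip measures 26 mm with the button fully in, so it was squeezed.
- **Arm position:** it had travelled about 140 mm and rested against its end stop, pushed there with about 15 N. The highest force I read on the way was 32 N at the wrist, near the end of the pull.
- **Erasers:** the chute was empty in the top view. Two erasers lay plainly in the tin, with the third just under the chute's lip. The scene camera showed nothing white at lip height there, so I take the third to be low inside the tin, though I could not see all of it.
- **Other goods:** the tape, both cartons, the ruler and the cup were found within about 1–2 cm of where they first stood. That is within the spread of the networks' marks, and I noticed no contact with them. I did not measure the glue stick again.

**Off plan:**
- An early turn ran into the last joint's limit and I had to turn the other way round.
- While closing on the tin the arm drifted up about 1 cm, so it held the tin higher than planned. The tin did not slip while being carried.
- It met the seat's floor with about 24 N before I let go.

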